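# Lock a carton of medicine bottles in the packing guide

## Robot

A 7-joint arm with a two-finger parallel gripper is mounted at the origin on the work surface. World frame = base frame: x ahead of the robot, y to its left, z up, the work surface at z = 0. Lengths are in m, angles in degrees, forces in N, time in s.
With the tool pointing down it reaches from about 0.35 to 0.9 m from the base axis. Payload 7.2 kg.
Tool frame: the origin (TCP) lies at the very end of the fingers, on their centre line; the grasp point (between the pads) lies ctrl.hold_point_z behind it (ctrl.hold_point_z is the distance from the TCP to the grasp point, in m); z points along the fingers, y is the line along which they close (so a half turn about z gives the same grasp; the last joint's range is limited). The gripper opens to 88 mm and grips with 3 to 60 N. Pads are 20 mm wide; open, the fingers measure 115 mm over their backs; the gripper's body (75 mm by 178 mm) begins 61 mm behind the grasp point.
Start: joints at [-78.621, 23.554, -0.728, 91.456, 0.321, 64.991, -4.71], TCP at [0.165, 0.603, 0.223] pointing down, gripper open.
Joint ranges: [-169.25, 169.25], [-16.82, 113.86], [-84.01, 82.57], [7.8, 145.47], [-59.2, 239.2], [7.22, 106.19], [-163.78, 163.78]. Speed limits (degrees/s): [136.94, 136.94, 172.46, 172.46, 180, 180, 180].

## Interface

Orientations are given as [roll, pitch, yaw] about the fixed x, y, z axes, in that order (R = Rz(yaw) Ry(pitch) Rx(roll)).
In Python, from bench import ctrl, grab_frame, job_done, look_for, pinpoint gives the robot as it stands.
- The arm moves only by the shell command python3 -m jog 'ROWS'. ROWS is JSON, a list that holds one entry, the list of rows, each a list of 7 numbers: the shift along the world's x, y, z in m, then the turn, a rotation vector about the world's x, y, z in rad, then the gripper command: -1 is fully open, 1 is shut, values between are in proportion. A call has 1 to 10 rows; each row shifts and turns the commanded pose from where the row before left it; what a row does not reach is not made up. A row lasts 1/12 s, in which the tool goes at most 41.7 mm and 7.16 degrees, less where a joint would pass 70% of its speed; a pose out of reach is approached as far as the arm can. A call is refused whole if a number of a shift passes 0.0417 or a number of a turn 0.125, either way. A call with a gripper value outside its range is refused whole. The fingers move at their own pace and stop on an object; the grip force is fixed at half the most. Time passes only in rows, so rows that do not move let the fingers close. It gives the time, the measured TCP pose, the force, the opening and the grip force at its end, in the units of the state.
- ctrl.state(): the state, without advancing time (a new reading comes with each control period).
- grab_frame(name): name is "scene" or "top" or "wrist"; returns a dict with "color" (420x560x3 uint8, red, green, blue), "camera_matrix" (3x3 intrinsics, pixels), "dist_coeffs" ([k1, k2, p1, p2, k3] as OpenCV has them; the pictures are not rectified), "extrinsics" (4x4, takes a point from world to camera coordinates). Camera axes: x right, y down, z forward; pixel columns grow to the right and rows downward; lengths in m; the calibration is good to about 2 mm. A picture is of the moment at which its call begins. There is no depth.
- job_done(): hands the job in; it is judged then, once.
Trained networks look in the newest picture that a camera, given by its name, has taken for a name from the list of things; names that differ only in an ending like _2 or _b are one class to them, and where a whole thing is asked for, a point or a joint stands for the part that bears it (a point fixed in the world has none). Each returns a list of dicts, best first, with "confidence" (0 to 1); they miss things now and then, are a little off and sometimes report something else, mostly with a low value. They report only what shows in the picture. A call takes as long as a camera call. They do not tell look-alikes from the thing itself.
- look_for(camera, thing): "bbox" ([left, top, width, height] in pixels, round what is visible of it).
- pinpoint(camera, thing): "position" ([row, column] in pixels: a listed point, or the origin of a listed thing).
The state is a dict: "time_s": time; "joint_pos": joint angles; "qvel": joint speeds; "joint_torque": joint torques, N m; "tool_pos": TCP position; "ee_rot": TCP orientation; "contact_force": force on the tool from outside, world axes, zero at the start; "wrist_torque": the same for the moment, N m; "opening": finger opening in m; "grip_force": force on a finger pad.
Only numpy, scipy, OpenCV 4.12 (cv2) and the standard library are available. Lean on these libraries where they do the work, as an engineer would, in place of code of your own. Each camera call takes 0.05 s, during which the arm holds its last target. There are 200 camera calls.

## Task

Push the small carton of orange-capped bottles across the table, without lifting it, into the open bay of the blue and silver packing guide, squarely up against the rail. Then grip the red lock knob, pull it up, slide the blue tube section with its fence one hole towards the carton, and let the pin drop fully home in that next hole so that the carton is penned in between fence and end stop. Finish still gripping the knob, holding the pin home, and leave everything else on the table where it is.

Things in the scene. Friction and masses are not known exactly. Their poses are not given: they have to be found in the camera images.
- guide: Packing guide fixed to the table. Origin on the table under the rail's centre line, level with the bay's middle; x across the rail away from the robot, y along the rail to the left (to the end stop), z up. Silver rail: 30 mm wide, 38 mm high, y = -250 to +80 mm, cross slots (holes) 11 mm wide every 40 mm in its top. The bay lies before the rail's near face (x = -15 mm) and is open to the robot.
- bay (a point): Middle of the yellow-outlined bay on the table: guide frame (-60, 0, 0) mm. The carton's origin is here when it touches the rail and is centred in the closed bay (5 mm play each side).
- end_stop (a point): Middle of the inner face of the blue fixed end stop (47 mm high, x = -100 to +15 mm), the bay's left side: guide frame (-57, 70, 24) mm.
- fence_face (a point): Middle of the inner face of the sliding fence (47 mm high, 8 mm thick, reaching out to x = -100 mm), the bay's right side. Guide frame y = -110 mm at the start, -70 mm with the pin in the next hole.
- carton: Loose open cardboard tray, 90 mm deep (x), 130 mm wide (y), walls 40 mm high, packed with 12 fixed orange-capped amber bottles reaching 62 mm; 0.3 to 0.6 kg. Origin at the centre of its underside. Starts between robot and guide, 160 to 190 mm from the rail's centre line, up to 0.2 rad out of square. Against the rail its origin is at guide x = -60 mm. The closing fence can shift it sideways.
- section (a joint): Travel in m of the blue square-tube section (44 mm across the rail, 68 mm along it, top 56 mm high) that carries fence and plunger, along guide +y: about 0 at the start, pin in a hole; 0.040 with the pin in the next hole towards the carton (pin play 1.5 mm each way). About 2 N of friction; the locked pin blocks it.
- next_hole (a point): Middle of the next hole's mouth at the rail's top: guide frame (0, -104, 38) mm. The knob's axis must end above it.
- plunger (a joint): Lift in m of the lock plunger along z: 0 fully home, 0.016 at its upper stop. The round-ended pin (8 mm) clears the hole at 0.010. A light spring (4 to 6 N) drives it down; over a hole it drops in, between holes it rides on the rail's top.
- knob: Red round pull knob of the lock plunger, 26 mm across, 34 mm tall, on the tube section, axis vertical. Origin at the knob's middle, 83 mm above the table when the pin is home (underside 66 mm, top 100 mm). It rises with the plunger and travels with the section.
- bottle_white: Bystander: single amber bottle, white cap, 32 mm across, 66 mm tall, stands just behind the rail; leave it. Origin at the centre of its underside.
- bottle_black: Bystander: single amber bottle, black cap, 32 mm across, 66 mm tall, stands in front of the rail's right part, well outside the fence; leave it. Origin at the centre of its underside.
- silver_carton: Bystander: cardboard tray 150 x 190 x 40 mm full of silver-capped bottles (62 mm tall), on the right; leave it. Origin at the centre of its underside.
- blister_tray: Bystander: cardboard tray 140 x 190 x 45 mm with red and silver packs, on the left; leave it. Origin at the centre of its underside.
- sanitizer: Bystander: orange pump bottle, 60 mm across, 183 mm tall, at the back left; leave it. Origin at the centre of its underside.
- glove_box: Bystander: open white box 120 x 240 x 90 mm, at the back right; leave it. Origin at the centre of its underside.
Mind the look-alikes: they are no part of the job. Leave any yellow look-alike of the carton alone.

How it is judged:
By the outcome, as a careful person would: the job done as asked, in the order asked, and still so for the second after the job is handed in, while the arm keeps its last pose, push and grip.
It also fails if it takes over 64 s, if anything falls off the work surface, if the arm or the gripper's body presses on something with over 40 N, if the wrist force passes 120 N, or if a joint passes its speed limit or range.

## Working session

There is one attempt and no reset: what is moved stays moved. The work goes in short steps, Python scripts to look and compute and a shell command to move; the robot and the scene stay as the last step left them, time stands still between calls to the robot, and variables do not carry over. Pictures are saved under pics/ and viewed, at most 10 in all, crops included, and the job is handed in when it is done.

```bash
ls; mkdir -p pics; cat > h.py <<'E'
import numpy as np, cv2
from bench import ctrl, grab_frame, job_done, look_for, pinpoint
def ray(f,px):
    # px=[row,col]
    p=cv2.undistortPoints(np.array([[[px[1],px[0]]]],float),np.array(f["camera_matrix"]),np.array(f["dist_coeffs"]))[0,0]
    T=np.array(f["extrinsics"]);R=T[:3,:3];t=T[:3,3]
    return -R.T@t, R.T@np.array([p[0],p[1],1])
def onz(f,px,z):
    c,d=ray(f,px); return c+d*(z-c[2])/d[2]
def proj(f,P):
    T=np.array(f["extrinsics"]);r=cv2.Rodrigues(T[:3,:3])[0]
    return cv2.projectPoints(np.array(P,float).reshape(-1,1,3),r,T[:3,3],np.array(f["camera_matrix"]),np.array(f["dist_coeffs"]))[0][:,0]
def save(f,n,box=None,s=1):
    c=f["color"][:,:,::-1]
    if box: l,t,w,h=box; c=c[t:t+h,l:l+w]
    cv2.imwrite("pics/"+n,cv2.resize(c,None,fx=s,fy=s,interpolation=cv2.INTER_CUBIC))
E
python3 - <<'E'
from h import *
print(ctrl.state(),ctrl.hold_point_z)
Z=dict(guide=0,bay=0,end_stop=.024,fence_face=.024,next_hole=.038,carton=0,knob=.083,bottle_white=0,bottle_black=0)
for cam in("top","scene"):
    f=grab_frame(cam); save(f,cam+"0.png")
    for n,z in Z.items():
        for r in pinpoint(cam,n)[:3]:
            print(cam,n,np.round(r["position"]),round(r["confidence"],2),onz(f,r["position"],z).round(4))
E
```

```text
pics
{'time_s': 0.0, 'joint_pos': array([-78.62127598,  23.6010061 ,  -0.72771108,  91.50492369,
         0.31893432,  64.99081695,  -4.7090901 ]), 'qvel': array([ 0.00628181, -0.04780735,  0.11903002,  0.05031972, -0.00520315,
       -0.0259318 ,  0.10580418]), 'joint_torque': array([-1.45432227e-04, -5.87963748e+01,  6.41418714e-01, -2.91081351e+01,
       -5.39188343e-02,  1.80334062e-02,  1.02015981e-04]), 'tool_pos': array([0.16467659, 0.60237312, 0.22179213]), 'ee_rot': array([-1.79905407e+02,  5.24741133e-03,  1.64714353e+02]), 'contact_force': array([-0.1719984 ,  0.14677144,  0.63969536]), 'wrist_torque': array([-0.04248646, -0.00077641, -0.04072876]), 'grip_force': 0.0, 'opening': 0.0877240815327817} 0.0187
top guide [180. 272.] 0.7 [0.6296 0.0997 0.    ]
top guide [195. 268.] 0.15 [0.5697 0.1166 0.    ]
top bay [197. 264.] 0.84 [0.5639 0.1328 0.    ]
top end_stop [189. 247.] 0.64 [0.5946 0.1945 0.024 ]
top fence_face [200. 293.] 0.61 [0.5382 0.0234 0.024 ]
top next_hole [182. 294.] 0.84 [0.6055 0.016  0.038 ]
top carton [246. 364.] 0.96 [ 0.3459 -0.2291  0.    ]
top carton
[... 556 characters left out ...]
59. 290.] 0.89 [0.6246 0.1092 0.    ]
scene bay [248. 297.] 0.85 [0.5799 0.1277 0.    ]
scene bay [234. 262.] 0.26 [0.5343 0.019  0.    ]
scene end_stop [250. 319.] 0.87 [0.6033 0.1902 0.024 ]
scene fence_face [231. 263.] 0.6 [0.5432 0.0235 0.024 ]
scene fence_face [229. 240.] 0.23 [ 0.5412 -0.0467  0.024 ]
scene next_hole [244. 253.] 0.74 [0.6099 0.0016 0.038 ]
scene carton [186. 404.] 0.95 [0.2773 0.4666 0.    ]
scene carton [218. 303.] 0.8 [0.4573 0.1366 0.    ]
scene carton [188. 197.] 0.77 [ 0.3436 -0.2252  0.    ]
scene knob [229. 242.] 0.69 [ 0.5943 -0.0293  0.083 ]
scene bottle_white [286. 271.] 0.71 [0.7206 0.0663 0.    ]
scene bottle_black [208. 226.] 0.73 [ 0.4331 -0.1111  0.    ]
```

View pics/top0.png

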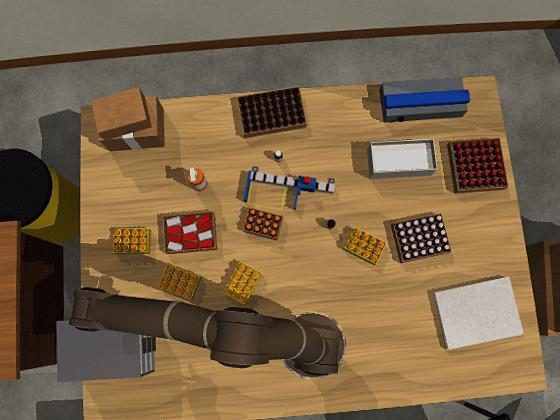

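```bash
python3 - <<'E'
from h import *
im=cv2.imread("pics/top0.png")[140:280,200:400]
cv2.imwrite("pics/crop0.png",cv2.resize(im,None,fx=4,fy=4,interpolation=cv2.INTER_CUBIC))
E
```

```text
(no output)
```

View pics/crop0.png

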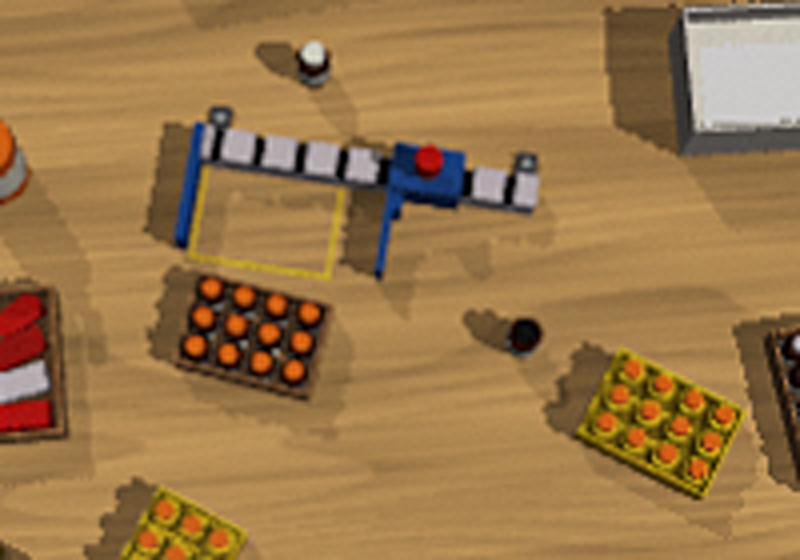

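The real carton is the cardboard-brown tray at pixel (row 224, col 263) in front of the yellow-outlined bay. The look-alikes at (245,365), (282,242), (282,180) and (240,131) are yellow trays. The crop confirms the brown one. The blue section with the red knob is at about (180,307). Next I fit the guide and carton poses.

```bash
cat >> h.py <<'E'
def caps(f,box):
    l,t,w,h=box; hsv=cv2.cvtColor(f["color"][t:t+h,l:l+w],cv2.COLOR_RGB2HSV)
    m=cv2.inRange(hsv,(5,170,140),(20,255,255))
    n,_,st,ce=cv2.connectedComponentsWithStats(m)
    return [(c[1]+t,c[0]+l) for s,c in zip(st[1:],ce[1:]) if s[4]>8]
def toG(G,p):
    c,s=np.cos(G[2]),np.sin(G[2]); d=np.array(p)[:2]-G[:2]; return np.array([c*d[0]+s*d[1],-s*d[0]+c*d[1]])
def fromG(G,p):
    c,s=np.cos(G[2]),np.sin(G[2]); return np.array([G[0]+c*p[0]-s*p[1],G[1]+s*p[0]+c*p[1]])
E
python3 - <<'E'
from h import *
from scipy.optimize import least_squares
f=grab_frame("top"); s=grab_frame("scene")
O=[]
cr=lambda x,y:(y/4+140-.4,x/4+200-.4)
for g,px in [((-105,70,0),cr(190,258)),((-105,-70,0),cr(330,277)),((-15,-70,0),cr(345,188)),
             ((-15,-250,38),cr(535,206)),((15,-250,38),cr(538,172)),((-100,-114,47),cr(379,276)),((-100,72,47),cr(182,243)),((0,-144,100),cr(430,155))]:
    O.append((f,g,px))
O+=[(s,(0,-104,38),(244,253)),(s,(-57,70,24),(250,319)),(s,(-57,-110,24),(231,263)),(s,(0,0,0),(259,290)),(s,(-60,0,0),(248,297)),(s,(0,-144,83),(229,242)),(f,(0,0,0),(180,272)),(f,(-60,0,0),(197,264))]
def res(G):
    r=[]
    for fr,g,px in O:
        x=fromG(G,np.array(g[:2])/1000); q=proj(fr,[x[0],x[1],g[2]/1000])[0]; r+=[q[1]-px[0],q[0]-px[1]]
    return np.array(r)
o=least_squares(res,[.625,.1,-.26],loss="soft_l1"); G=o.x
print(G,np.degrees(G[2])); print(res(G).reshape(-1,2).round(1).tolist())
np.save("G.npy",G)
C=np.array([onz(f,p,.062)[:2] for p in caps(f,(240,200,48,42))],np.float32)
r=cv2.minAreaRect(C); print(len(C),C.mean(0),r,"G:",toG(G,C.mean(0)))
# yaw of carton: principal axis
u,_,v=np.linalg.svd(C-C.mean(0)); print("long axis",v[0],np.degrees(np.arctan2(v[0][1],v[0][0])))
E
```

```text
[ 0.6293421   0.11081103 -0.23270595] -13.333068607167917
[[-0.3, -0.9], [0.4, 0.4], [-0.0, 0.2], [0.0, 0.0], [0.9, 0.3], [-1.5, 0.0], [-0.6, 0.0], [0.5, -0.3], [-0.9, 2.6], [-3.7, 0.7], [1.0, -2.1], [1.4, 0.3], [-2.7, -0.4], [0.1, -0.6], [0.2, -3.4], [-1.8, 2.2]]
12 [0.45749974 0.14431101] ((0.4574263095855713, 0.14442487061023712), (0.0935802310705185, 0.0569741316139698), 71.21796417236328) G: [-0.17493598 -0.00703178]
long axis [0.31937632 0.94762796] 71.37479
```

```bash
python3 -m jog '[[[0.018,-0.035,0,0,0,0.004,-1],[0.018,-0.035,0,0,0,0.004,-1],[0.018,-0.035,0,0,0,0.004,-1],[0.018,-0.035,0,0,0,0.004,-1],[0.018,-0.035,0,0,0,0.004,-1],[0.018,-0.035,0,0,0,0.004,-1],[0.018,-0.035,0,0,0,0.004,-1],[0.018,-0.035,0,0,0,0.004,-1],[0.018,-0.035,0,0,0,0,-1],[0.018,-0.035,0,0,0,0,-1]]]'
```

```text
time_s: 1.93
tool_pos: [0.3454, 0.2511, 0.223]
ee_rot: [179.9, 0.0, 166.6]
contact_force: [1.1, -0.0, 0.2]
opening: 0.0875
grip_force: 0.0
```

```bash
python3 -m jog '[[[0.013,-0.029,0,0,0,0,-1],[0.013,-0.029,0,0,0,0,-1],[0.013,-0.029,-0.01,0,0,0,-1],[0,0,-0.035,0,0,0,-1],[0,0,-0.035,0,0,0,-1],[0,0,-0.035,0,0,0,-1],[0,0,-0.035,0,0,0,-1],[0,0,-0.03,0,0,0,-1],[0,0,-0.028,0,0,0,-1],[0,0,0,0,0,0,-1]]]'; python3 - <<'E'
from h import *
for c in("wrist","scene"): f=grab_frame(c); save(f,c+"1.png")
E
```

```text
time_s: 2.77
tool_pos: [0.3812, 0.1645, 0.0109]
ee_rot: [-179.7, -0.3, 166.6]
contact_force: [-0.9, 0.4, -0.0]
opening: 0.0877
grip_force: 0.0
```

View pics/wrist1.png

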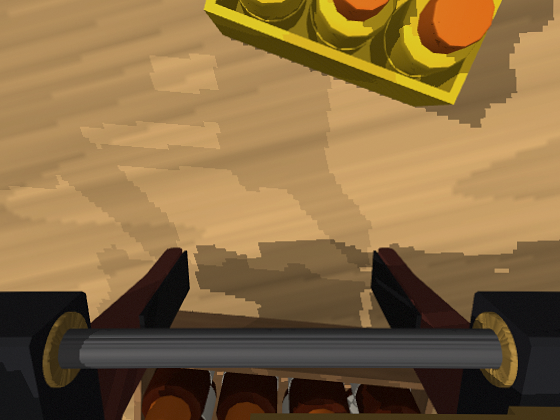

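The wrist view shows both fingers (columns 185 and 375) behind the carton's near wall (row ~320), about centred on it. The yellow look-alike is at the top, clear of the fingers. I start the push along guide x.

```bash
python3 -m jog '[[[0.0097,-0.0023,0.001,0,0,0,-1],[0.0097,-0.0023,0,0,0,0,-1],[0.0097,-0.0023,0,0,0,0,-1],[0.0097,-0.0023,0,0,0,0,-1],[0.0097,-0.0023,0,0,0,0,-1],[0.0097,-0.0023,0,0,0,0,-1],[0.0097,-0.0023,0,0,0,0,-1],[0.0097,-0.0023,0,0,0,0,-1],[0.0097,-0.0023,0,0,0,0,-1],[0,0,0,0,0,0,-1]]]'; python3 - <<'E'
from h import *
G=np.load("G.npy"); print("tcpG",toG(G,ctrl.state()["tool_pos"]))
f=grab_frame("top"); save(f,"top2.png",(220,140,140,105),5)
P=caps(f,(235,170,60,70)); C=np.array([onz(f,p,.062)[:2] for p in P])
v=np.linalg.svd(C-C.mean(0))[2][0]; print(len(C),toG(G,C.mean(0)),np.degrees(np.arctan2(v[1],v[0]))%180)
E
```

```text
time_s: 3.7
tool_pos: [0.4742, 0.1444, 0.0158]
ee_rot: [180.0, 0.2, 166.5]
contact_force: [0.2, -1.0, 0.3]
opening: 0.0876
grip_force: 0.0
tcpG [-0.15869203 -0.00305801]
1 [-0.07332705 -0.0511209 ] 0.0
```

View pics/top2.png

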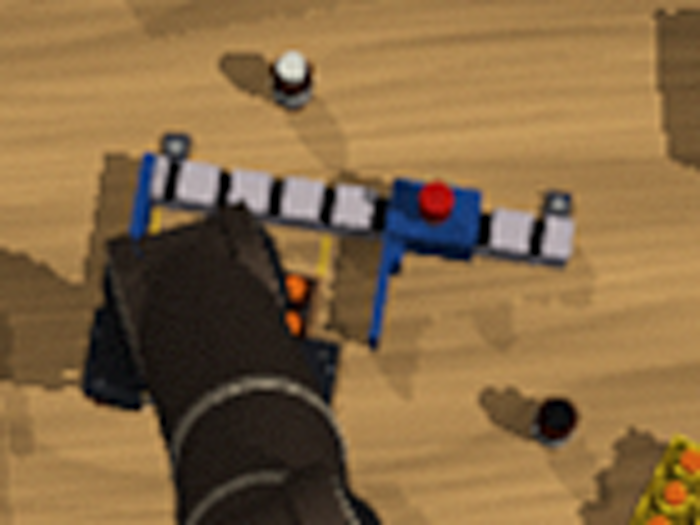

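The carton is now partly in the bay. Its right caps are at crop (295,290), its right edge lies just inside the yellow line, and nothing else has moved. I continue and feel for the rail.

```bash
python3 -m jog '[[[0.0078,-0.0018,0,0,0,0,-1],[0.0078,-0.0018,0,0,0,0,-1],[0.0078,-0.0018,0,0,0,0,-1],[0.0058,-0.0014,0,0,0,0,-1],[0.0029,-0.0007,0,0,0,0,-1],[0,0,0,0,0,0,-1]]]'; python3 -m jog '[[[0.0019,-0.0005,0,0,0,0,-1],[0.0019,-0.0005,0,0,0,0,-1],[0,0,0,0,0,0,-1]]]';python3 -m jog '[[[0.0019,-0.0005,0,0,0,0,-1],[0.0019,-0.0005,0,0,0,0,-1],[0,0,0,0,0,0,-1]]]'; python3 - <<'E'
from h import *
G=np.load("G.npy"); print("tcpG",toG(G,ctrl.state()["tool_pos"]))
E
```

```text
time_s: 4.25
tool_pos: [0.5043, 0.1374, 0.0157]
ee_rot: [180.0, 0.1, 166.5]
contact_force: [-0.3, 0.6, -0.2]
opening: 0.088
grip_force: 0.0
time_s: 4.5
tool_pos: [0.5068, 0.1368, 0.0156]
ee_rot: [-180.0, -0.0, 166.6]
contact_force: [-2.2, 1.3, -0.4]
opening: 0.0882
grip_force: 0.8
time_s: 4.75
tool_pos: [0.5114, 0.1355, 0.0157]
ee_rot: [180.0, 0.1, 166.5]
contact_force: [-2.1, -0.5, -0.3]
opening: 0.0876
grip_force: 0.4
tcpG [-0.12043208 -0.00315267]
```

```bash
python3 -m jog '[[[0.0019,-0.0005,0,0,0,0,-1],[0.0019,-0.0005,0,0,0,0,-1],[0,0,0,0,0,0,-1]]]';python3 -m jog '[[[0.0019,-0.0005,0,0,0,0,-1],[0,0,0,0,0,0,-1],[0,0,0,0,0,0,-1]]]'; python3 -m jog '[[[0.0019,-0.0005,0,0,0,0,-1],[0,0,0,0,0,0,-1],[0,0,0,0,0,0,-1]]]';python3 - <<'E'
from h import *
G=np.load("G.npy"); print("tcpG",toG(G,ctrl.state()["tool_pos"]))
E
```

```text
time_s: 5.0
tool_pos: [0.5152, 0.1345, 0.0157]
ee_rot: [180.0, 0.0, 166.5]
contact_force: [-0.9, 1.2, 0.6]
opening: 0.0878
grip_force: 0.7
time_s: 5.25
tool_pos: [0.5155, 0.1344, 0.0156]
ee_rot: [-180.0, -0.1, 166.6]
contact_force: [-6.9, 1.7, 4.1]
opening: 0.0875
grip_force: 3.1
time_s: 5.5
tool_pos: [0.5155, 0.1344, 0.0155]
ee_rot: [-180.0, -0.3, 166.6]
contact_force: [-11.8, 3.5, 9.2]
opening: 0.0876
grip_force: 6.0
tcpG [-0.11624809 -0.00327079]
```

```bash
python3 -m jog '[[[0.0019,-0.0005,0,0,0,0,-1],[0,0,0,0,0,0,-1],[-0.004,0.001,0,0,0,0,-1],[-0.012,0.003,0,0,0,0,-1],[-0.02,0.005,0,0,0,0,-1],[-0.02,0.005,0,0,0,0,-1],[0,0,0.035,0,0,0,-1],[0,0,0.035,0,0,0,-1],[0,0,0.035,0,0,0,-1],[0,0,0.035,0,0,0,-1]]]'; python3 -m jog '[[[0,-0.034,0.01,0,0,0,-1],[0,-0.034,0,0,0,0,-1],[0,-0.034,0,0,0,0,-1],[0,-0.034,0,0,0,0,-1],[0,-0.034,0,0,0,0,-1],[0,-0.0,0,0,0,0,-1],[0,0,0,0,0,0,-1]]]';python3 - <<'E'
from h import *
G=np.load("G.npy"); print("tcpG",toG(G,ctrl.state()["tool_pos"]))
f=grab_frame("top"); save(f,"top3.png",(220,140,140,105),5)
C=np.array([onz(f,p,.062)[:2] for p in caps(f,(235,170,60,70))])
if len(C)>2:
  v=np.linalg.svd(C-C.mean(0))[2][0]; print(len(C),toG(G,C.mean(0)),np.degrees(np.arctan2(v[1],v[0]))%180)
f2=grab_frame("scene")
for r in pinpoint("scene","knob")[:2]: p=onz(f2,r["position"],.083);print(r,p,toG(G,p))
for r in pinpoint("top","knob")[:2]: p=onz(f,r["position"],.083);print(r,p,toG(G,p))
E
```

```text
time_s: 6.33
tool_pos: [0.465, 0.1468, 0.1576]
ee_rot: [180.0, 0.1, 166.5]
contact_force: [-0.5, 0.3, 0.0]
opening: 0.0878
grip_force: 0.0
time_s: 6.92
tool_pos: [0.465, -0.025, 0.1661]
ee_rot: [180.0, 0.1, 166.3]
contact_force: [0.5, -0.0, 0.6]
opening: 0.0875
grip_force: 0.0
tcpG [-0.12862064 -0.17005826]
6 [-0.05469759 -0.02427836] 63.77425751977636
{'position': [226.2, 240.4], 'confidence': 0.65} [ 0.5853657  -0.03387419  0.083     ] [-0.009425   -0.15092682]
```

View pics/top3.png

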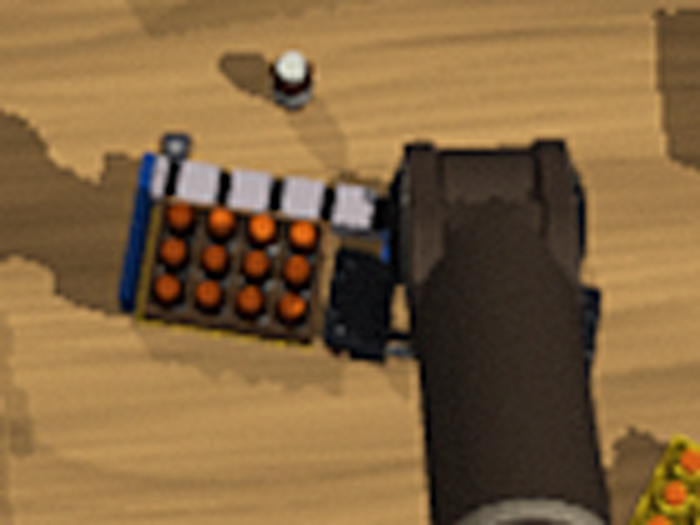

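The carton sits square against the rail, inside the yellow outline, with caps at crop columns 165–300. The fence is still open. I move above the knob.

```bash
python3 -m jog '[[[0.032,-0.001,0,0,0,0,-1],[0.032,-0.001,0,0,0,0,-1],[0.032,-0.001,0,0,0,0,-1],[0.033,-0.001,0,0,0,0,-1],[0,0,0,0,0,0,-1],[0,0,0,0,0,0,-1]]]';python3 - <<'E'
from h import *
G=np.load("G.npy"); s=ctrl.state();print("tcpG",toG(G,s["tool_pos"]))
f=grab_frame("wrist"); save(f,"wrist4.png")
for r in pinpoint("wrist","knob")[:2]: p=onz(f,r["position"],.083);print(r,p,toG(G,p))
print(look_for("wrist","knob")[:1])
print(proj(f,[[*fromG(G,(0,-.144)),.1],[*s["tool_pos"][:2],.1]]))
E
```

```text
time_s: 7.62
tool_pos: [0.5941, -0.0254, 0.1645]
ee_rot: [-179.9, -0.1, 166.7]
contact_force: [0.3, -0.2, 0.2]
opening: 0.0879
grip_force: 0.0
tcpG [-0.0028576  -0.14069012]
{'position': [224.2, 276.5], 'confidence': 0.83} [ 0.59520864 -0.0279251   0.083     ] [-0.00121929 -0.14286819]
[{'bbox': [257.3, 201.6, 38.3, 45.2], 'confidence': 0.69}]
[[274.51848042 233.71614221]
 [279.58796495 229.54270501]]
```

View pics/wrist4.png

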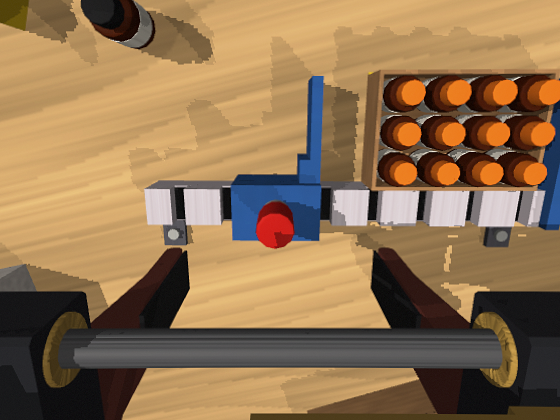

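The red knob top is at (231,275), within 3 px of the fitted pose. The bay, fence and carton look right. I descend and grip.

```bash
python3 -m jog '[[[0.0014,-0.0034,-0.02,0,0,0,-1],[0,0,-0.02,0,0,0,-1],[0,0,-0.02,0,0,0,-1],[0,0,-0.02,0,0,0,-1],[0,0,-0.0145,0,0,0,-1],[0,0,0,0,0,0,-1],[0,0,0,0,0,0,-1]]]';python3 -m jog '[[[0,0,0,0,0,0,1],[0,0,0,0,0,0,1],[0,0,0,0,0,0,1],[0,0,0,0,0,0,1],[0,0,0,0,0,0,1],[0,0,0,0,0,0,1],[0,0,0,0,0,0,1],[0,0,0,0,0,0,1],[0,0,0,0,0,0,1],[0,0,0,0,0,0,1]]]'
```

```text
time_s: 8.35
tool_pos: [0.5937, -0.03, 0.0713]
ee_rot: [-180.0, -0.1, 166.6]
contact_force: [0.1, -0.1, 0.2]
opening: 0.0878
grip_force: 0.0
time_s: 9.18
tool_pos: [0.5947, -0.03, 0.0711]
ee_rot: [180.0, -0.0, 166.6]
contact_force: [-0.2, -0.7, -0.5]
opening: 0.0256
grip_force: 30.0
```

Gripped (opening 25.6 mm, 30 N). I pull up 13 mm.

```bash
python3 -m jog '[[[0,0,0.004,0,0,0,1],[0,0,0.004,0,0,0,1],[0,0,0.003,0,0,0,1],[0,0,0.002,0,0,0,1],[0,0,0,0,0,0,1],[0,0,0,0,0,0,1],[0,0,0,0,0,0,1]]]'; python3 -c "
from h import *
G=np.load('G.npy');print(toG(G,ctrl.state()['tool_pos']))"
```

```text
time_s: 9.77
tool_pos: [0.5947, -0.03, 0.084]
ee_rot: [180.0, -0.0, 166.6]
contact_force: [1.6, 0.4, -5.4]
opening: 0.0254
grip_force: 30.0
[-0.0012765  -0.14504802]
```

Lifted 12.9 mm with 5.4 N of spring load, so the pin is clear. I slide along guide +y.

```bash
python3 -m jog '[[[0.0009,0.0039,0,0,0,0,1],[0.0009,0.0039,0,0,0,0,1],[0.0009,0.0039,0,0,0,0,1],[0.0009,0.0039,0,0,0,0,1],[0.0009,0.0039,0,0,0,0,1],[0.0009,0.0039,0,0,0,0,1],[0.0009,0.0039,0,0,0,0,1],[0.0009,0.0039,0,0,0,0,1],[0,0,0,0,0,0,1],[0,0,0,0,0,0,1]]]'; python3 -m jog '[[[0.001,0.0039,0,0,0,0,1],[0.001,0.0039,0,0,0,0,1],[0,0,0,0,0,0,1],[0,0,0,0,0,0,1]]]'; python3 -c "
from h import *
G=np.load('G.npy');print(toG(G,ctrl.state()['tool_pos']))"
```

```text
time_s: 10.6
tool_pos: [0.6024, 0.0023, 0.0843]
ee_rot: [179.9, 0.0, 166.6]
contact_force: [3.2, 0.8, -6.5]
opening: 0.0253
grip_force: 30.0
time_s: 10.93
tool_pos: [0.6042, 0.0095, 0.0842]
ee_rot: [180.0, 0.0, 166.6]
contact_force: [3.5, -0.6, -6.2]
opening: 0.0256
grip_force: 30.0
[-0.00114551 -0.10434295]
```

It travelled 40.7 mm. I lower the pin.

```bash
python3 -m jog '[[[0,0,-0.003,0,0,0,1],[0,0,-0.003,0,0,0,1],[0,0,-0.003,0,0,0,1],[0,0,-0.002,0,0,0,1],[0,0,0,0,0,0,1],[0,0,0,0,0,0,1],[0,0,0,0,0,0,1]]]'; python3 -m jog '[[[0,0,-0.002,0,0,0,1],[0,0,-0.001,0,0,0,1],[0,0,0,0,0,0,1],[0,0,0,0,0,0,1]]]'; python3 -c "
from h import *
G=np.load('G.npy');print(toG(G,ctrl.state()['tool_pos']))
f=grab_frame('wrist');save(f,'wrist5.png');f=grab_frame('scene');save(f,'scene5.png',(200,170,160,120),5)"
```

```text
time_s: 11.52
tool_pos: [0.604, 0.0089, 0.0732]
ee_rot: [180.0, 0.0, 166.5]
contact_force: [3.2, 1.3, -4.8]
opening: 0.0256
grip_force: 30.0
time_s: 11.85
tool_pos: [0.6041, 0.0088, 0.0711]
ee_rot: [180.0, 0.0, 166.5]
contact_force: [-0.2, 0.6, 6.5]
opening: 0.0254
grip_force: 30.0
[-0.00098783 -0.10507892]
```

View pics/scene5.png

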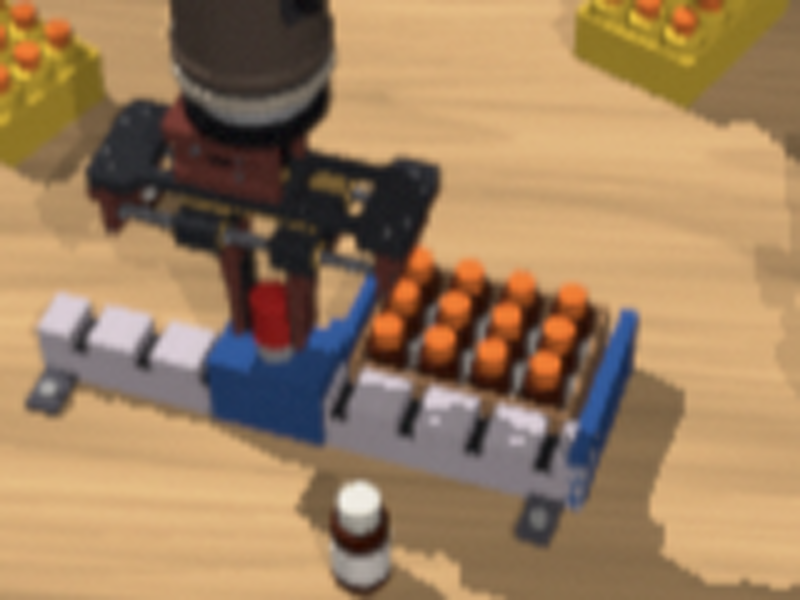

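View pics/wrist5.png

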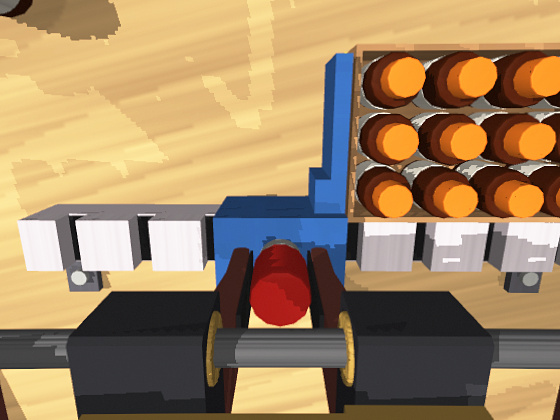

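The carton is penned between fence and end stop. Tool height is back at 0.0711 m, the same as at the start, with a 6.5 N reaction against the stop, so the pin is home. The white bottle stands undisturbed. I hold briefly and hand in.

```bash
python3 -m jog '[[[0,0,-0.0005,0,0,0,1],[0,0,0,0,0,0,1],[0,0,0,0,0,0,1],[0,0,0,0,0,0,1]]]' && python3 -c "
from bench import job_done; print(job_done())"
```

```text
time_s: 12.28
tool_pos: [0.6042, 0.0088, 0.071]
ee_rot: [179.9, 0.0, 166.5]
contact_force: [-2.3, 1.6, 10.5]
opening: 0.0257
grip_force: 30.0
the job is handed in; nothing more can be done
None
```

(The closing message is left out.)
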